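# Stack a relay module in the test jig and hold the socket shutter half open

### The job

In the test jig, lay the brown separator sheet squarely on the green circuit board between the two end fences, then stand the relay module upright and squarely on the sheet, its length along the sheet's; lay both down, do not drop them. Then draw the sprung shutter of the jig's socket box towards its handle side to half its travel, so that only the outer row of sockets is bared and the inner row is never uncovered, and finish while still holding it there with the gripper: do not let go, it springs shut. Leave everything else on the bench where it is.

Things in the scene. Friction and masses are not known exactly. Their poses are not given: they have to be found in the camera images.
- jig: Test jig, fixed to the bench, start position and yaw vary. Aluminium base plate 150 mm (its x) x 300 mm (its y) x 12 mm; origin: centre of the plate's underside, z up. On its -y half (y = -75 mm) is the board nest, on its +y half (y = +90 mm) the grey socket box, 155 x 110 mm, rails' top 68 mm above the bench.
- nest_seat (a point): Centre of the upper face of the green circuit board (92 mm along jig x, 48 mm along jig y), 50 mm above the bench, axes as the jig's. The board is fixed on a plinth 34 mm wide (y) and is open on both y sides down to the base plate (top 12 mm above the bench). Steel end fences stand at both x ends, inner faces at x = +-54 mm, tops 10 mm above the board.
- half_mark (a point): Point midway between the two white index lines on the rails of the socket box (jig x = +35 mm, y = +90 mm, 68 mm above the bench). At half travel the far (+x) edge of the shutter is level with these lines. Two rows of three sockets lie under the shutter: outer row at jig x = +50 mm, inner row at jig x = +15 mm (socket radius 5.5 mm).
- shutter_grip (a point): Centre of the shutter's upright black handle fin: 14 mm thick along jig x, 30 mm wide along jig y, 36 mm high (from 66 to 102 mm above the bench; this point 86 mm above it), free on all sides above the steel plate. It stands on the shutter plate (80 mm along jig x, 88 mm along y, 4 mm thick, top 66 mm above the bench), whose far (+x) edge is 70 mm from this point. Axes as the jig's; moves with the shutter.
- shutter (a joint): Opening of the shutter in m: 0 shut, 0.060 fully open, half travel 0.030. It opens by sliding along the jig's -x; a spring pulls it shut with 3 N when shut, 9 N at half, 15 N fully open. The inner row of sockets starts to show at about 0.045.
- sheet_center (a point): Centre of the rigid brown separator sheet: 100 mm (its x) x 56 mm (its y) x 5 mm, 55 g. It lies flat on the rest block, centre 32.5 mm above the bench, its long sides overhanging the block by 11 mm each. z up.
- module_center (a point): Centre, half-way up, of the relay module: grey base plate 92 mm (its x) x 52 mm (its y) x 8 mm, on it a black relay body 50 mm (x) x 36 mm (y) x 40 mm, 48 mm high in all (the centre is 24 mm above its underside), about 220 g. Low terminals on the plate at both x ends. Stands on the bench; z up.
- rest: Wooden rest block under the sheet, fixed, 80 mm (x) x 34 mm (y) x 30 mm high; origin: centre of its underside.
- strip: Bystander: white terminal strip, 20 x 70 x 16 mm, beyond the +x end of the sheet. Origin at its underside.
- relay: Bystander: small bare black relay, 28 x 28 x 46 mm, near the -x end of the module. Origin at its underside.
- lamp: Bystander: bulb on a holder on a wooden base 90 x 70 mm, 129 mm high. Origin at its underside.
- driver: Bystander: screwdriver lying on the bench, about 200 mm long.
- meter: Bystander: grey multimeter lying flat, 150 x 75 x 44 mm. Origin at its underside.
- cup: Bystander: white cup, 70 mm wide, 90 mm high. Origin at its underside.
There are look-alikes about, which are no part of the job. What is shaped like the part that bears module_center but orange or turquoise is not meant.

How it is judged:
By the outcome, as a careful person would: the job done as asked, in the order asked, and still so for the second after the job is handed in, while the arm keeps its last pose, push and grip.
It also fails if it takes over 72 s, if anything falls off the work surface, if the arm or the gripper's body presses on something with over 40 N, if the wrist force passes 120 N, or if a joint passes its speed limit or range.

### The arm

A 6-joint arm with a two-finger parallel gripper is mounted at the origin on the work surface. World frame = base frame: x ahead of the robot, y to its left, z up, the work surface at z = 0. Lengths are in m, angles in rad, forces in N, time in s.
With the tool pointing down it reaches from about 0.25 to 0.775 m from the base axis. Payload 4 kg.
Tool frame: the origin (TCP) lies on the centre line of the jaws, within the pads' length; the fingertips stand 8 mm ahead of it and the grasp point (between the pads) lies 11 mm behind it; z points along the fingers, y is the direction in which the jaws open and shut (so a half turn about z gives the same grasp; the last joint's range is limited). The gripper opens to 94 mm and grips with 3 to 60 N. Pads are 16 mm wide; open, the fingers measure 119 mm over their backs; the gripper's body (75 mm by 177 mm) begins 78 mm behind the grasp point.
Start: joints at [-0.103, 0.087, 1.371, -0, 1.684, -0.103], TCP at [0.55, -0, 0.214] pointing down, gripper open.
Joint ranges: [-3.1, 3.1], [-0.76, 2.03], [0.27, 2.55], [-1.08, 4.22], [0.17, 2.65], [-2.57, 2.57]. Speed limits (rad/s): [2.79, 2.79, 3.14, 3.14, 3.14, 3.14].

### API

Orientations are given as [roll, pitch, yaw] about the fixed x, y, z axes, in that order (R = Rz(yaw) Ry(pitch) Rx(roll)).
In Python, from bench import robot, cams, close_job gives the robot as it stands.
- The arm moves only by the tool arm_command, never from a script. Its argument "plan" is one flat list of numbers, 7 for each row, row after row: the shift along the tool's x, y, z in cm, then the turn, a rotation vector about the tool's x, y, z in degrees, then the closure, from 0 (fully open) to 1 (shut). A call has 1 to 8 rows; each row shifts and turns the commanded pose from where the row before left it, along the tool's axes as they then stand; what a row does not reach is not made up. A row lasts 1/8 s, in which the tool goes at most 62.5 mm and 10.7 degrees, less where a joint would pass 70% of its speed; a pose out of reach is approached as far as the arm can. A call with a gripper value outside its range is refused whole. The fingers move at their own pace and stop on an object; the grip force is fixed at half the most. Time passes only in rows, so rows that do not move let the fingers close. It gives the time, the measured TCP pose, the force and the opening at its end, in the units of the state.
- robot.get_obs(): the state, without advancing time (a new reading comes with each control period).
- cams.snapshot(name): name is "scene" or "side" or "wrist"; returns a dict with "pixels" (384x512x3 uint8, red, green, blue), "fov_y" (degrees; the focal length in pixels is half the picture's height over the tangent of half this angle, whatever the lens; pixels are square), "cx", "cy" (the principal point, pixels), "k1" (the pictures are not rectified: a ray, as slopes to the right and down, at radius r is drawn at 1 + k1 r^2 times it, then the intrinsics apply), "camera_from_world" (4x4, takes a point from world to camera coordinates); the wrist camera has in their place "tool_from_camera" (4x4, takes a point from camera to tool coordinates, whose origin is the TCP and whose axes are the flange's). Camera axes: x right, y up, looking along -z (the intrinsics and any distortion apply to the point x, -y, -z); pixel columns grow to the right and rows downward; lengths in m; the calibration is good to about 2 mm. A picture is of the moment at which its call begins: read the wrist's pose just before it. There is no depth.
- close_job(): hands the job in, once; it reports no verdict.
The state is a dict: "time": time; "joint_positions": joint angles; "qvel": joint speeds; "joint_torque": joint torques, N m; "tool_pos": TCP position; "ee_rot": TCP orientation; "wrist_force": force on the tool from outside, world axes, zero at the start; "wrist_torque": the same for the moment, N m; "width": finger opening in m.
Only numpy, scipy, OpenCV 4.12 (cv2) and the standard library are available. Lean on these libraries where they do the work, as an engineer would, in place of code of your own. Each camera call takes 0.05 s, during which the arm holds its last target.

## Working session

There is one attempt and no reset: what is moved stays moved. The work goes in short steps, Python scripts to look and compute and a tool call to move; the robot and the scene stay as the last step left them, time stands still between calls to the robot, and variables do not carry over. Pictures are saved under pics/ and viewed, and the job is handed in when it is done.

Besides the shell and the picture viewer there is one more tool, called as a command line: name --argument value ..., lists and objects as JSON in quotes. arm_command: Moves the arm, as the interface text tells. Its arguments: {"type":"object","properties":{"plan":{"type":"array","items":{"type":"number"}}},"required":["plan"]}

```bash
ls; mkdir -p pics
cat > h.py <<'E'
import numpy as np, cv2
from bench import robot, cams
def snap(n,f=None):
    o=robot.get_obs(); s=cams.snapshot(n)
    if f: cv2.imwrite('pics/'+f,cv2.cvtColor(s['pixels'],cv2.COLOR_RGB2BGR))
    return o,s
E
python3 - <<'E'
from h import *
import pickle
d={}
for n in ['scene','side','wrist']:
    o,s=snap(n,n+'0.png'); d[n]=(o,s)
    print(n,{k:v for k,v in s.items() if k!='pixels'})
print(o)
pickle.dump(d,open('d0.pkl','wb'))
E
```

```text
pics
scene {'fov_y': 51.22866933998562, 'cx': 253.1559620622923, 'cy': 192.86307105103282, 'k1': 0.046115423897354596, 'camera_from_world': array([[ 0.37895001,  0.92540998,  0.00364191, -0.19994783],
       [-0.70230691,  0.28502341,  0.65232405,  0.32025487],
       [ 0.60262916, -0.24975594,  0.75793144, -1.52480441],
       [ 0.        ,  0.        ,  0.        ,  1.        ]])}
side {'fov_y': 46.023072705304514, 'cx': 259.14817053723186, 'cy': 198.0078775224912, 'k1': -0.011731065190233604, 'camera_from_world': array([[ 0.86230015, -0.50629737,  0.01007085, -0.46340343],
       [ 0.35675604,  0.62148266,  0.69748436, -0.2656207 ],
       [-0.35939336, -0.59784803,  0.71652924, -1.33480624],
       [ 0.        ,  0.        ,  0.        ,  1.        ]])}
wrist {'fov_y': 62.60180459915113, 'cx': 251.60693479898228, 'cy': 197.9392138376985, 'k1': -0.0859907465202073, 'tool_from_camera': array([[-2.62228554e-04,  9.67955389e-01,  2.51122075e-01,
         7.29494138e-02],
       [ 9.99999826e-01,  1.20940921e-04,  5.78057871e-04,
         6.81545744e-05],
       [ 5.29163296e-04,  2.51122182e-01, -9.67955252e-01,
        -1.72157354e-01],
       [ 0.00000000e+00,  0.00000000e+00,  0.00000000e+00,
         1.00000000e+00]])}
{'time': 0.1, 'joint_positions': array([-1.03097188e-01,  8.78788640e-02,  1.37206901e+00, -2.70611135e-05,
        1.68359306e+00, -1.03081904e-01]), 'qvel': array([ 0.00112717, -0.00119747, -0.00378627, -0.00025134, -0.00059897,
       -0.00136848]), 'joint_torque': array([ 2.25695316e-03, -3.41256917e+01, -3.03301656e+01,  7.19034858e-02,
        3.05556308e-02, -9.49158243e-05]), 'tool_pos': array([5.49533033e-01, 3.59790941e-05, 2.12439724e-01]), 'ee_rot': array([-3.13965195e+00, -1.73724518e-04,  1.57077785e+00]), 'wrist_force': array([0.00604849, 0.76635331, 0.2144169 ]), 'wrist_torque': array([ 0.02793583, -0.02716284,  0.05376604]), 'width': 0.09393258954516163}
```

View pics/scene0.png

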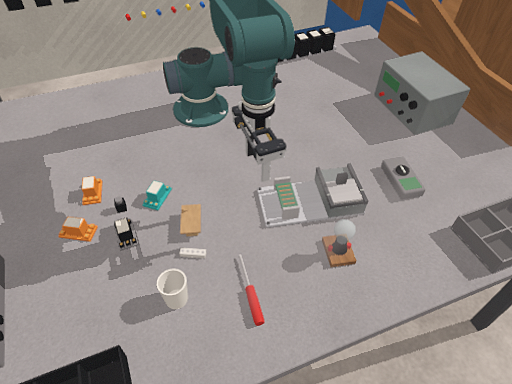

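View pics/side0.png

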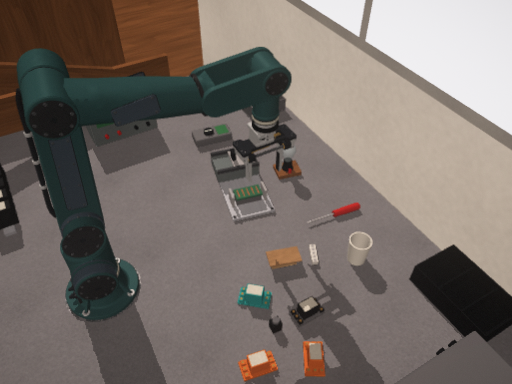

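View pics/wrist0.png

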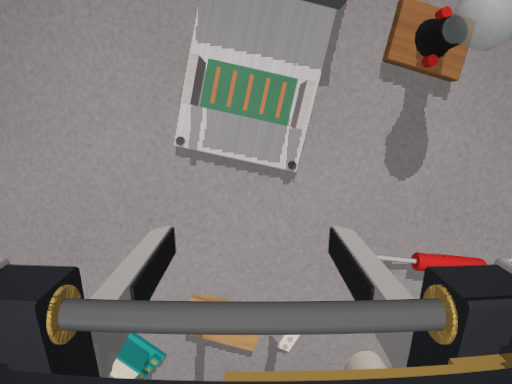

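```bash
cat >> h.py <<'E'
from scipy.spatial.transform import Rotation as Ro
def cam(o,s):
    """returns K,dist, R(world from cam cv axes), C"""
    h,w=s['pixels'].shape[:2]; f=h/2/np.tan(np.radians(s['fov_y'])/2)
    K=np.array([[f,0,s['cx']],[0,f,s['cy']],[0,0,1.]]); D=np.array([s['k1'],0,0,0.])
    if 'camera_from_world' in s: M=np.linalg.inv(s['camera_from_world'])
    else:
        T=np.eye(4);T[:3,:3]=Ro.from_euler('xyz',o['ee_rot']).as_matrix();T[:3,3]=o['tool_pos']
        M=T@s['tool_from_camera']
    return K,D,M[:3,:3]@np.diag([1,-1,-1.]),M[:3,3]
def toplane(o,s,px,z):
    K,D,R,C=cam(o,s); p=cv2.undistortPoints(np.array(px,float).reshape(-1,1,2),K,D)[:,0]
    d=np.c_[p,np.ones(len(p))]@R.T
    return C+d*((z-C[2])/d[:,2])[:,None]
def proj(o,s,P):
    K,D,R,C=cam(o,s); P=np.array(P,float).reshape(-1,3)
    return cv2.projectPoints(P,cv2.Rodrigues(R.T)[0],-R.T@C,K,D)[0][:,0]
def tri(obs):
    """obs list of (o,s,px)"""
    A=np.zeros((3,3));b=np.zeros(3)
    for o,s,px in obs:
        K,D,R,C=cam(o,s);p=cv2.undistortPoints(np.array(px,float).reshape(1,1,2),K,D)[0,0]
        d=R@np.r_[p,1];d/=np.linalg.norm(d);M=np.eye(3)-np.outer(d,d);A+=M;b+=M@C
    return np.linalg.solve(A,b)
def crop(s,f,x0,y0,x1,y1,k):
    c=cv2.cvtColor(s['pixels'],cv2.COLOR_RGB2BGR)[y0:y1,x0:x1]
    cv2.imwrite('pics/'+f,cv2.resize(c,None,fx=k,fy=k,interpolation=cv2.INTER_CUBIC))
def mask_rect(s,fn,area=30,box=None):
    hsv=cv2.cvtColor(s['pixels'],cv2.COLOR_RGB2HSV).astype(int)
    m=fn(hsv[...,0],hsv[...,1],hsv[...,2]).astype(np.uint8)
    if box: 
        z=np.zeros_like(m);x0,y0,x1,y1=box;z[y0:y1,x0:x1]=1;m*=z
    cs,_=cv2.findContours(m,cv2.RETR_EXTERNAL,cv2.CHAIN_APPROX_NONE)
    return sorted([c for c in cs if cv2.contourArea(c)>area],key=cv2.contourArea,reverse=True)
def quad(c):
    h=cv2.convexHull(c)
    for e in np.linspace(.01,.2,60):
        q=cv2.approxPolyDP(h,e*cv2.arcLength(h,True),True)
        if len(q)<=4: break
    return q[:,0]
E
python3 - <<'E'
from h import *
import pickle
d=pickle.load(open('d0.pkl','rb'))
o,s=d['wrist']
c=mask_rect(s,lambda h,sv,v:(h>60)&(h<85)&(sv>100),300,(150,30,330,150))[0]
q=quad(c);print(q.tolist());P=toplane(o,s,q,.05);print(P);print(P.mean(0),np.linalg.norm(P-np.roll(P,-1,0),axis=1))
o,s=d['scene']
for n,px,z in [('sheet',(191,219),.035),('module top',(125,231),.048),('relay',(120,205),.046),('orange1',(92,187),.04),('turq',(157,193),.04),('orange2',(78,228),.04),('box',(342,188),.068),('fin',(342,178),.1),('lamp',(345,228),.11),('strip',(193,253),.016),('cup',(173,290),.045)]:
    print(n,toplane(o,s,[px],z)[0].round(3))
crop(s,'sc_l.png',50,160,230,320,4); crop(s,'sc_r.png',240,140,400,290,4)
o,s=d['side'];crop(s,'sd_l.png',190,110,320,230,5); crop(s,'sd_r.png',220,230,350,384,4)
E
```

```text
[[210, 60], [251, 69], [232, 112], [201, 105]]
[[0.50750512 0.12873874 0.05      ]
 [0.54851439 0.11984891 0.05      ]
 [0.52893155 0.07757494 0.05      ]
 [0.49714677 0.08478019 0.05      ]]
[0.52052446 0.1027357  0.05      ] [0.04196175 0.04658943 0.03259123 0.04516249]
sheet [ 0.518 -0.187  0.035]
module top [ 0.5   -0.366  0.048]
relay [ 0.401 -0.362  0.046]
orange1 [ 0.295 -0.427  0.04 ]
turq [ 0.391 -0.254  0.04 ]
orange2 [ 0.435 -0.483  0.04 ]
box [0.601 0.251 0.068]
fin [0.59  0.251 0.1  ]
lamp [0.752 0.162 0.11 ]
strip [ 0.617 -0.213  0.016]
cup [ 0.719 -0.29   0.045]
```

View pics/sc_l.png

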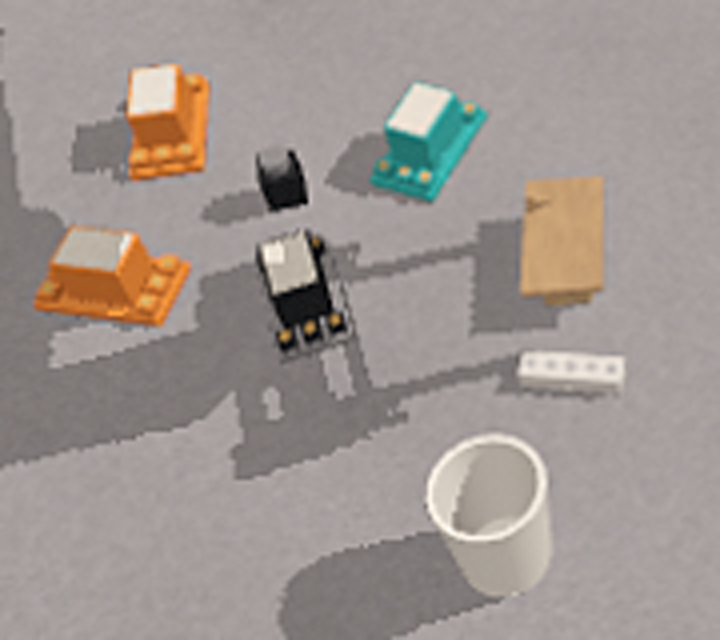

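View pics/sc_r.png

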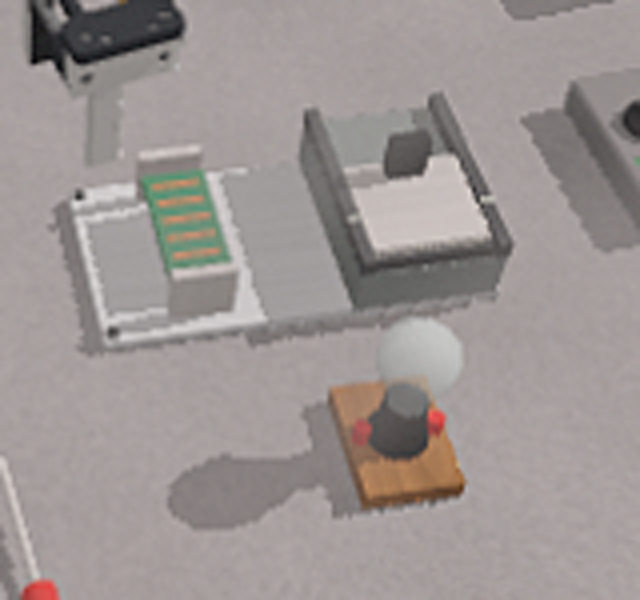

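View pics/sd_l.png

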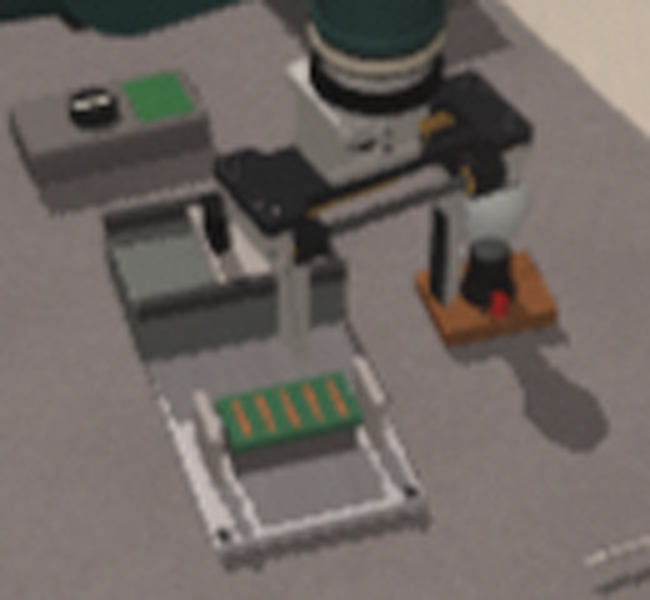

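View pics/sd_r.png

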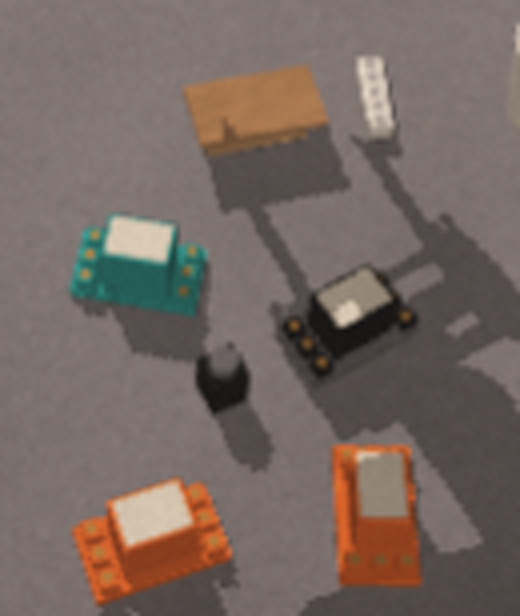

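Candidates for the module (scene view): black body on a grey plate at (125,231), orange at (92,187) and (78,228), turquoise at (157,193). The bare relay is at (120,205). The black one on the grey plate fits the description. Next I look at the jig from above.

arm_command --plan '[4.5,0,-1.7,0,0,0,0,4.5,0,-1.7,0,0,0,0,4,0,-1.6,0,0,0,0,0,0,0,0,0,0,0,0,0,0,0,0,0,0]'

```text
time: 0.78
tool_pos: [0.5498, 0.1294, 0.2627]
ee_rot: [-3.14, 0.001, 1.571]
wrist_force: [-0.5, -0.5, 0.4]
width: 0.0939
```

Run:
```python
from h import *
import pickle
o,s=snap('wrist','w1.png');pickle.dump((o,s),open('d1.pkl','wb'))
print(o['tool_pos'],o['ee_rot'],abs(o['qvel']).max())
```

```text
[0.54979499 0.12943302 0.26266975] [-3.14040307e+00  9.51789776e-04  1.57070685e+00] 0.01997732311367138
```

View pics/w1.png

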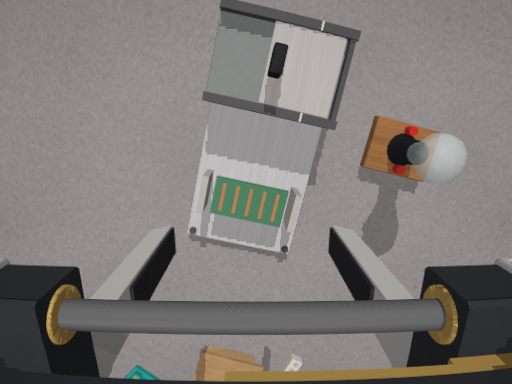

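The whole jig is in view: board at (248,200), white index lines at (323,27) and (301,117), fin at (278,60), box end wall at right (345,85).

Run:
```python
from h import *
import pickle
o,s=pickle.load(open('d1.pkl','rb'))
crop(s,'w1a.png',190,0,370,130,4);crop(s,'w1b.png',180,120,310,260,4)
hsv=cv2.cvtColor(s['pixels'],cv2.COLOR_RGB2HSV).astype(int)
m=((hsv[...,0]>60)&(hsv[...,0]<90)&(hsv[...,1]>90)).astype(np.uint8)
m[:170]=0;m[230:]=0;m[:,:200]=0;m[:,300:]=0
m=cv2.morphologyEx(m,cv2.MORPH_CLOSE,np.ones((9,9)))
c=max(cv2.findContours(m,cv2.RETR_EXTERNAL,cv2.CHAIN_APPROX_NONE)[0],key=cv2.contourArea)
P=toplane(o,s,c[:,0],.05)
r=cv2.minAreaRect((P[:,:2]*1000).astype(np.float32));print(r, quad(c).tolist())
I=toplane(o,s,[(323,27),(301,117)],.068);print(I,I.mean(0)); d=I[0]-I[1];print(np.degrees(np.arctan2(-d[0],d[1])),np.linalg.norm(d))
m=(hsv[...,2]<45).astype(np.uint8);m[:35]=0;m[85:]=0;m[:,:262]=0;m[:,295:]=0
c=max(cv2.findContours(m,cv2.RETR_EXTERNAL,cv2.CHAIN_APPROX_NONE)[0],key=cv2.contourArea);print(cv2.minAreaRect(c),quad(c).tolist())
# base plate screws at underside corners
```

```text
((545.66845703125, 97.54911804199219), (47.431640625, 90.14019775390625), 77.64315795898438) [[217, 178], [286, 191], [279, 225], [212, 212]]
[[0.62668484 0.29805471 0.068     ]
 [0.60541532 0.20180534 0.068     ]] [0.61605008 0.24993002 0.068     ]
-12.461156120285622 0.09857146477000277
((277.3470458984375, 60.18824005126953), (13.124293327331543, 34.2750129699707), 12.528807640075684) [[279, 43], [287, 47], [274, 77], [268, 72]]
```

View pics/w1a.png

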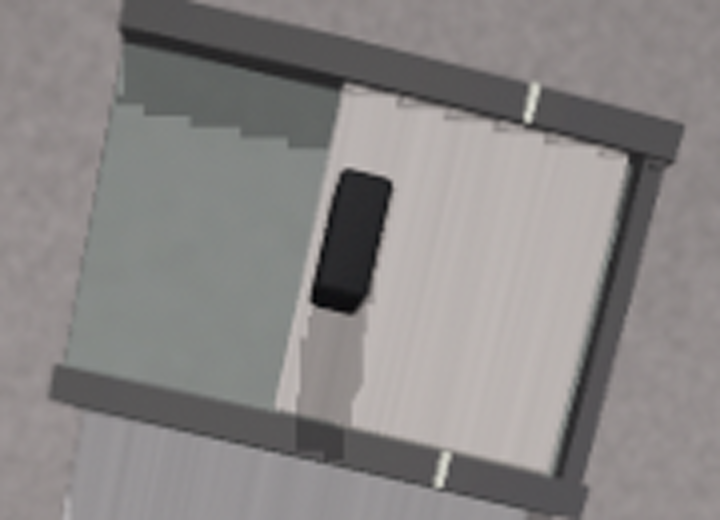

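View pics/w1b.png

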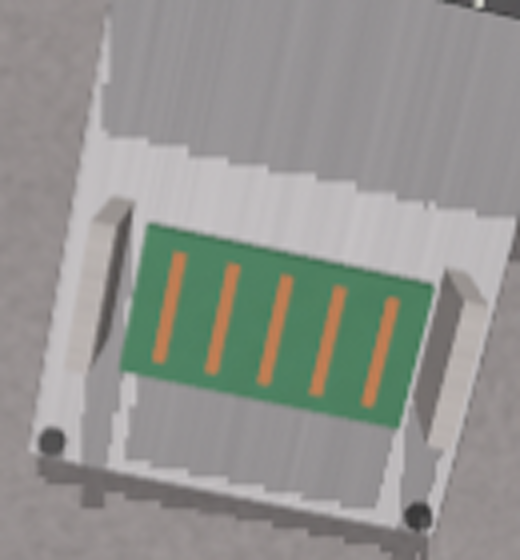

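arm_command --plan '[-5.6,-0.4,0,0,0,0,0,-5.6,-0.4,0,0,0,0,0,-5.6,-0.4,0,0,0,0,0,-5.6,-0.4,0,0,0,0,0,-5.6,-0.4,0,0,0,0,0,-5.6,-0.4,0,0,0,0,0,-5.6,-0.4,0,0,0,0,0,-5.6,-0.4,0,0,0,0,0]'

```text
time: 1.82
tool_pos: [0.5163, -0.321, 0.2626]
ee_rot: [-3.141, -0.001, 1.568]
wrist_force: [0.4, 0.2, -0.1]
width: 0.094
```

arm_command --plan '[0,0,0,0,0,0,0,0,0,0,0,0,0,0]'

```text
time: 2.08
tool_pos: [0.5171, -0.3184, 0.2626]
ee_rot: [-3.14, -0.002, 1.569]
wrist_force: [0.2, 0.3, -0.2]
width: 0.0938
```

Run:
```python
from h import *
import pickle
o,s=snap('wrist','w2.png');pickle.dump((o,s),open('d2.pkl','wb'))
print(o['tool_pos'],o['ee_rot'],abs(o['qvel']).max(),o['joint_positions'])
```

```text
[ 0.51714045 -0.31838135  0.26264914] [-3.14045726e+00 -1.54214991e-03  1.56898139e+00] 0.032859125184019566 [-6.45502134e-01  2.14571713e-01  1.12998196e+00  5.66817555e-04
  1.79887266e+00 -6.43560424e-01]
```

View pics/w2.png

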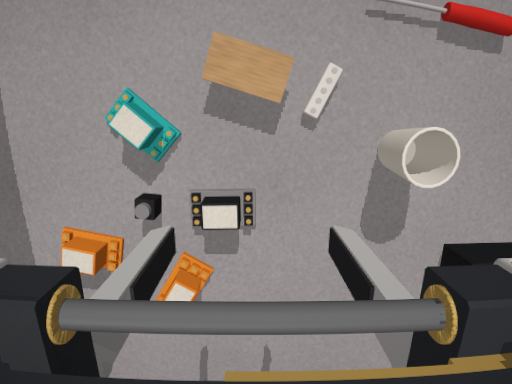

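Sheet (brown) at (248,68), module (black body, grey plate, gold terminals) at (223,210), orange look-alikes at (92,252) and (185,282), turquoise at (142,125).

Run:
```python
from h import *
import pickle
o,s=pickle.load(open('d2.pkl','rb'))
crop(s,'w2a.png',170,170,280,250,6)
hsv=cv2.cvtColor(s['pixels'],cv2.COLOR_RGB2HSV).astype(int)
print(hsv[68,248])
m=((abs(hsv[...,0]-hsv[68,248,0])<8)&(hsv[...,1]>70)).astype(np.uint8);m[120:]=0;m[:,:195]=0;m[:,305:]=0
m=cv2.morphologyEx(m,cv2.MORPH_CLOSE,np.ones((5,5)))
c=max(cv2.findContours(m,cv2.RETR_EXTERNAL,cv2.CHAIN_APPROX_NONE)[0],key=cv2.contourArea)
P=toplane(o,s,c[:,0],.035)
print(quad(c).tolist());print(toplane(o,s,quad(c),.035).round(4).tolist());print(cv2.minAreaRect((P[:,:2]*1000).astype(np.float32)))
# module: white label on top z=.048 ; 
g=((hsv[...,0]>12)&(hsv[...,0]<30)&(hsv[...,1]>90)).astype(np.uint8)
g[:185]=0;g[232:]=0;g[:,:185]=0;g[:,262:]=0
n,_,st,ce=cv2.connectedComponentsWithStats(g)
for i in range(1,n):print(st[i][4],ce[i].round(1),toplane(o,s,[ce[i]],.014)[0].round(4))
w=((hsv[...,2]>170)&(hsv[...,1]<60)).astype(np.uint8);w[:195]=0;w[235:]=0;w[:,:195]=0;w[:,245:]=0
c=max(cv2.findContours(w,cv2.RETR_EXTERNAL,cv2.CHAIN_APPROX_NONE)[0],key=cv2.contourArea)
P=toplane(o,s,c[:,0],.048);print(quad(c).tolist(),cv2.minAreaRect((P[:,:2]*1000).astype(np.float32)))
```

```text
[ 16 113 178]
[[214, 31], [293, 57], [279, 102], [201, 77]]
[[0.4727, -0.1455, 0.035], [0.5664, -0.1752, 0.035], [0.5504, -0.2277, 0.035], [0.4559, -0.1979, 0.035]]
((511.79266357421875, -187.2752685546875), (56.48221206665039, 100.57929229736328), 72.58674621582031)
31 [247.6 197.5] [ 0.5111 -0.3536  0.014 ]
32 [195.  198.3] [ 0.4384 -0.3547  0.014 ]
30 [248.1 209.5] [ 0.5117 -0.3708  0.014 ]
33 [195.7 210.3] [ 0.4386 -0.3719  0.014 ]
33 [196.4 221.8] [ 0.4388 -0.3887  0.014 ]
31 [248.3 221.3] [ 0.5119 -0.3881  0.014 ]
[[236, 206], [236, 227], [203, 227], [202, 206]] ((474.95318603515625, -370.179443359375), (28.390047073364258, 43.62202453613281), 89.94818115234375)
```

View pics/w2a.png

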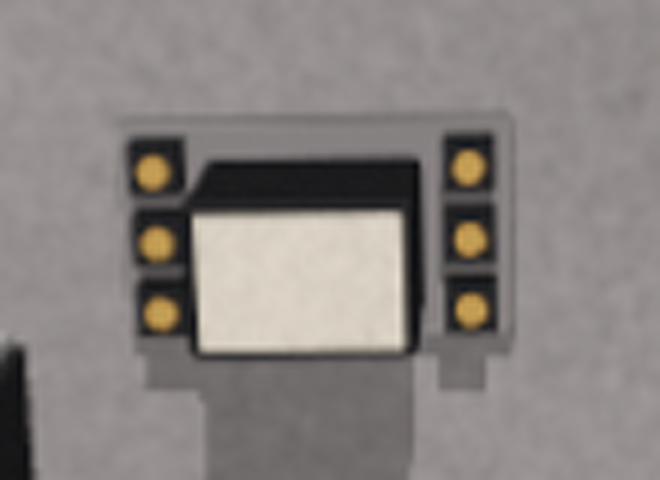

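arm_command --plan '[0,0,0,0,0,-10.4,0.15,0,0,0,0,0,-10.4,0.15,0,0,0,0,0,-10.4,0.15,0,0,0,0,0,-10.4,0.15,0,0,0,0,0,-10.4,0.15,0,0,0,0,0,-10.4,0.15,0,0,0,0,0,-10.4,0.15,0,0,0,0,0,0,0.15]'

```text
time: 3.12
tool_pos: [0.5183, -0.3164, 0.264]
ee_rot: [3.142, 0.001, 2.841]
wrist_force: [-0.3, 0.5, -0.0]
width: 0.0799
```

```bash
cat >> h.py <<'E'
def go(x,y,z,yaw):
    """print tool-frame delta (cm) and turn about z (deg) to target"""
    o=robot.get_obs(); R=Ro.from_euler('xyz',o['ee_rot'])
    d=R.inv().apply(np.array([x,y,z])-o['tool_pos'])*100
    T=Ro.from_euler('xyz',[np.pi,0,np.radians(yaw)])
    rv=np.degrees((R.inv()*T).as_rotvec())
    print('t',round(o['time'],2),'pos',o['tool_pos'].round(4),'yaw',np.degrees(o['ee_rot']).round(2),'w',round(o['width'],4),'F',o['wrist_force'].round(1))
    print('shift cm',d.round(2),'turn',rv.round(2))
E
python3 - <<'E'
from h import *
import pickle
go(.5118,-.1873,.09,162.6)
o,s=pickle.load(open('d2.pkl','rb'))
print(toplane(o,s,[(212,262),(190,255),(205,275)],.008))
E
```

```text
t 3.12 pos [ 0.5183 -0.3164  0.264 ] yaw [1.8000e+02 4.0000e-02 1.6281e+02] w 0.0799 F [-0.3  0.5 -0. ]
shift cm [ 4.45 12.14 17.39] turn [0.   0.04 0.21]
[[ 0.45772473 -0.45364933  0.008     ]
 [ 0.42558148 -0.44248474  0.008     ]
 [ 0.44636022 -0.47514052  0.008     ]]
```

arm_command --plan '[1.5,4,2,0,0,0,0.15,1.5,4,4,0,0,0,0.15,1.45,4.15,4,0,0,0.2,0.15,0,0,0,0,0,0,0.15,0,0,0,0,0,0,0.15]'

```text
time: 3.75
tool_pos: [0.5121, -0.1888, 0.1647]
ee_rot: [-3.141, 0.002, 2.837]
wrist_force: [0.2, 0.4, 0.5]
width: 0.08
```

Run:
```python
from h import *
go(.5118,-.1873,.0215,162.6)
o,s=snap('wrist','w3.png')
print(proj(o,s,[[.5118,-.1873,.035],[0.4727, -0.1455, 0.035], [0.5664, -0.1752, 0.035], [0.5504, -0.2277, 0.035], [0.4559, -0.1979, 0.035]]))
```

```text
t 3.75 pos [ 0.5121 -0.1888  0.1647] yaw [-1.7995e+02  1.4000e-01  1.6258e+02] w 0.08 F [0.2 0.4 0.5]
shift cm [ 0.11  0.14 14.32] turn [-0.05  0.14 -0.02]
[[252.90352205 191.56245779]
 [282.7215438  140.3612461 ]
 [280.12300085 237.64125057]
 [226.50220998 238.05775428]
 [224.54580845 140.0008767 ]]
```

View pics/w3.png

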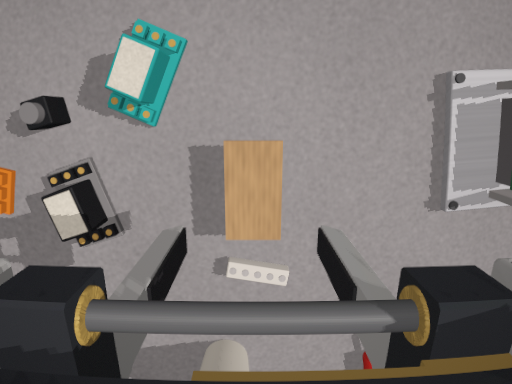

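The sheet is at (224–282, 140–240), aligned with the tool, and it agrees with the prediction. Descending.

arm_command --plan '[0.1,0.1,4,0,0,0,0.15,0,0,4,0,0,0,0.15,0,0,3.3,0,0,0,0.15,0,0,2,0,0,0,0.15,0,0,1,0,0,0,0.15,0,0,0,0,0,0,0.15,0,0,0,0,0,0,0.15]'

```text
time: 4.68
tool_pos: [0.5121, -0.1884, 0.0222]
ee_rot: [-3.141, 0.003, 2.837]
wrist_force: [1.0, -0.8, 0.5]
width: 0.08
```

Run:
```python
from h import *
go(.5118,-.1873,.0215,162.6)
o,s=snap('side','s1.png');crop(s,'s1c.png',230,190,350,300,5)
o,s=snap('wrist','w4.png')
```

```text
t 4.67 pos [ 0.5121 -0.1884  0.0222] yaw [-179.97    0.19  162.57] w 0.08 F [ 1.  -0.8  0.5]
shift cm [0.06 0.1  0.07] turn [-0.03  0.19 -0.03]
```

View pics/w4.png

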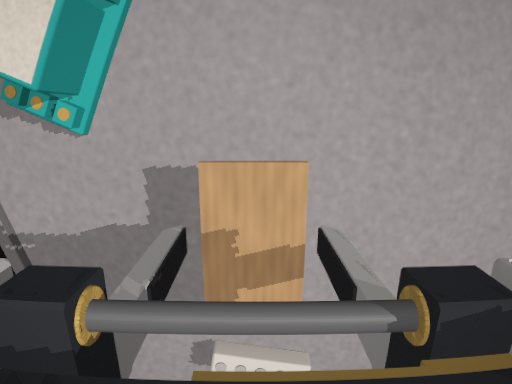

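arm_command --plan '[0,0.1,0,0,0,0,0.6,0,0,0,0,0,0,0.6,0,0,0,0,0,0,0.6,0,0,0,0,0,0,0.6,0,0,0,0,0,0,0.6]'

```text
time: 5.4
tool_pos: [0.5112, -0.1865, 0.0207]
ee_rot: [3.141, 0.0, 2.838]
wrist_force: [0.1, 0.8, 2.0]
width: 0.0554
```

arm_command --plan '[0,0,-1,0,0,0,0.6,0,0,-3,0,0,0,0.6,0,0,-5,0,0,0,0.6,0,0,-3,0,0,0,0.6,0,0,0,0,0,0,0.6,0,0,0,0,0,0,0.6]'

```text
time: 6.15
tool_pos: [0.5103, -0.1862, 0.1391]
ee_rot: [3.141, -0.002, 2.838]
wrist_force: [0.3, 0.5, -0.7]
width: 0.0554
```

Run:
```python
from h import *
go(.546,.097,.12,167.6)
o,s=snap('wrist','w5.png')
```

```text
t 6.15 pos [ 0.5103 -0.1862  0.1391] yaw [ 1.7998e+02 -1.2000e-01  1.6260e+02] w 0.0554 F [ 0.3  0.5 -0.7]
shift cm [ 5.06 28.09  1.93] turn [ 0.02 -0.12 -5.  ]
```

View pics/w5.png

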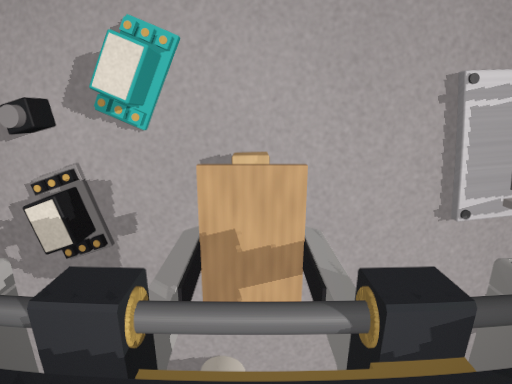

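```bash
cat > held.py <<'E'
from h import *
import sys
o,s=snap('wrist')
hsv=cv2.cvtColor(s['pixels'],cv2.COLOR_RGB2HSV).astype(int)
m=((abs(hsv[...,0]-16)<8)&(hsv[...,1]>70)&(hsv[...,2]>60)).astype(np.uint8);m[:163]=0
m[298:]=0;m[:,:180]=0;m[:,325:]=0
# left/right edges along rows; top edge along columns
L=[];Rr=[];T=[]
for r in range(175,225,3):
    x=np.where(m[r])[0]; L.append((x.min()-.5,r));Rr.append((x.max()+.5,r))
dark=s['pixels'].astype(int).sum(2)
for c in range(210,296,4):
    col=s['pixels'][150:185,c].astype(int)
    y=np.where(hsv[150:185,c,1]>70)[0]
    T.append((c,150+y.min()-.5))
R=Ro.from_euler('xyz',o['ee_rot'])
def tf(p): return R.inv().apply(toplane(o,s,p,o['tool_pos'][2]+.0143)-o['tool_pos'])*1000
for n,e in (('L',L),('R',Rr)):
    q=tf(e);k=np.polyfit(q[:,0],q[:,1],1);print(n,'y@x=0',round(k[1],2),'y@40',round(np.polyval(k,40),2),'ang',np.degrees(np.arctan(k[0])).round(2))
q=tf(T);print('top x',q[:,0].round(1))
E
python3 held.py
```

```text
L y@x=0 -28.0 y@40 -28.03 ang -0.05
R y@x=0 28.35 y@40 28.28 ang -0.1
top x [49.8 49.8 49.8 49.8 49.8 49.8 54.8 54.8 55.3 55.3 55.3 55.3 55.3 55.3
 55.3 49.7 49.8 49.8 49.8 49.8 49.8 49.8]
```

arm_command --plan '[0.9,5,0,0,0,0,0.6,0.9,5,0,0,0,0,0.6,0.8,5,0,0,0,0,0.6,0.8,5,0,0,0,0,0.6,0.8,5,0,0,0,0,0.6,0.8,3.1,0,0,0,-5,0.6,0,0,0,0,0,0,0.6,0,0,0,0,0,0,0.6]'

```text
time: 7.25
tool_pos: [0.5468, 0.0958, 0.1392]
ee_rot: [-3.14, -0.002, 2.924]
wrist_force: [1.5, 0.9, -0.5]
width: 0.0556
```

Run:
```python
from h import *
go(.546,.097,.075,167.6)
o,s=snap('wrist','w6.png')
```

```text
t 7.25 pos [0.5468 0.0958 0.1392] yaw [-1.7992e+02 -1.1000e-01  1.6754e+02] w 0.0556 F [ 1.5  0.9 -0.5]
shift cm [0.09 0.11 6.42] turn [-0.08 -0.11 -0.06]
```

View pics/w6.png

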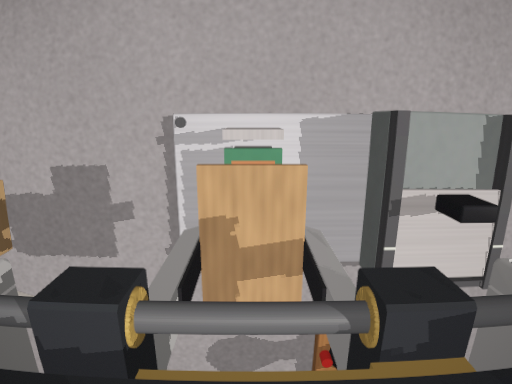

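Board visible at (224–282, 148), −x fence at (222–284, 128–139). I will refine the seat from this.

Run:
```python
from h import *
o,s=snap('wrist'); crop(s,'w6c.png',160,100,320,180,5)
hsv=cv2.cvtColor(s['pixels'],cv2.COLOR_RGB2HSV).astype(int)
m=((hsv[...,0]>55)&(hsv[...,0]<95)&(hsv[...,1]>80));m[:140]=0;m[163:]=0;m[:,:200]=0;m[:,310:]=0
L=[];R_=[];T=[]
for r in range(151,162):
    x=np.where(m[r])[0];L.append((x.min()-.5,r));R_.append((x.max()+.5,r))
for c in list(range(226,234))+list(range(274,281)):
    T.append((c,np.where(m[:,c])[0].min()-.5))
R=Ro.from_euler('xyz',o['ee_rot'])
tf=lambda p,z:R.inv().apply(toplane(o,s,p,z)-o['tool_pos'])*1000
for n,e in (('L',L),('R',R_),('T',T)): print(n,tf(e,.05)[:,:2].mean(0).round(2))
print('fence corners',tf([(222,139.5),(284,139.5),(222,128),(284,128)],.06).round(1)[:,:2].tolist())
# rails inner/outer line: jig +y axis check: board edges
go(.546,.097,.075,167.6)
```

```text
L [ 40.9  -22.33]
R [40.9  24.96]
T [47.92  0.21]
fence corners [[55.2, -23.2], [55.2, 25.7], [64.1, -23.0], [64.1, 25.5]]
t 7.35 pos [0.5472 0.0953 0.1399] yaw [-1.7995e+02 -5.0000e-02  1.6748e+02] w 0.0557 F [ 0.2  0.1 -0.2]
shift cm [0.14 0.15 6.49] turn [-0.05 -0.05 -0.12]
```

View pics/w6c.png

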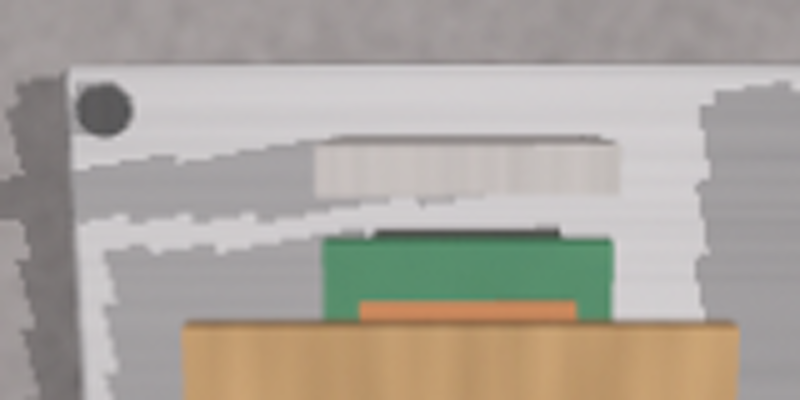

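arm_command --plan '[0.16,0.12,1,0,0,0,0.6,0,0,4,0,0,0,0.6,0,0,3,0,0,0,0.6,0,0,1.2,0,0,0,0.6,0,0,0.3,0,0,0,0.6,0,0,0,0,0,0,0.6,0,0,0,0,0,0,0.6]'

```text
time: 8.22
tool_pos: [0.5472, 0.0981, 0.047]
ee_rot: [3.141, 0.003, 2.925]
wrist_force: [0.9, 0.3, -0.6]
width: 0.0554
```

Run:
```python
from h import *
go(.546,.097,.0407,167.6)
o,s=snap('wrist','w7.png')
```

```text
t 8.22 pos [0.5472 0.0981 0.047 ] yaw [1.7995e+02 1.6000e-01 1.6759e+02] w 0.0554 F [ 0.9  0.3 -0.6]
shift cm [ 0.1  -0.13  0.63] turn [ 0.05  0.16 -0.01]
```

View pics/w7.png

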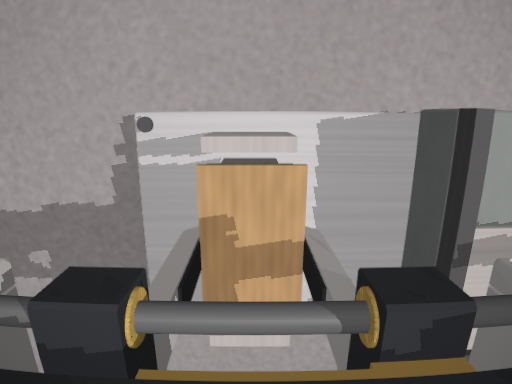

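Run:
```python
from h import *
for k in range(3):
    o,s=snap('wrist')
    R=Ro.from_euler('xyz',o['ee_rot'])
    print(o['tool_pos'],o['qvel'].round(3))
crop(s,'w7c.png',180,120,320,180,5);crop(s,'w7d.png',180,290,320,360,5)
```

```text
[0.54706281 0.09810947 0.04686558] [ 0.001  0.002  0.007  0.001  0.    -0.001]
[0.54689195 0.09810384 0.04669096] [ 0.002  0.003  0.006 -0.001 -0.002 -0.   ]
[0.54670091 0.09809344 0.04643503] [-0.     0.003  0.005 -0.002 -0.    -0.001]
```

View pics/w7c.png

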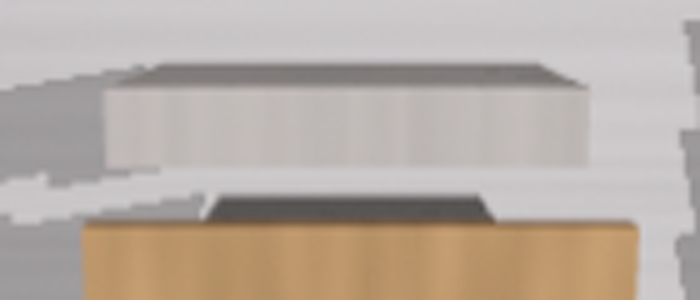

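View pics/w7d.png

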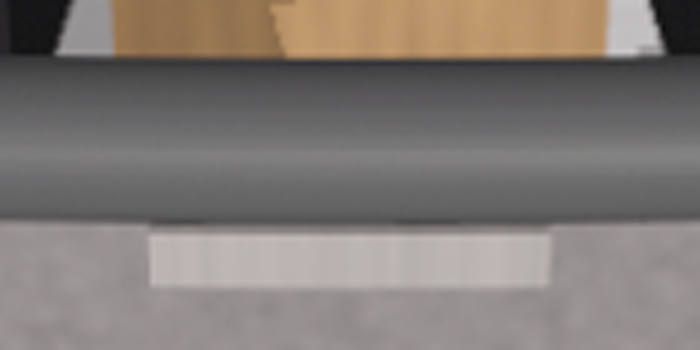

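Run:
```python
from h import *
o,s=snap('wrist')
R=Ro.from_euler('xyz',o['ee_rot'])
tf=lambda p,z:(R.inv().apply(toplane(o,s,p,z)-o['tool_pos'])*1000)[:,:2].round(1).tolist()
print('near inner',tf([(200.8,153),(297.8,153)],.06),'far inner',tf([(209.6,336.4),(290.2,336.4)],.06),'far outer',tf([(209.6,347.4)],.06))
zs=o['tool_pos'][2]+.0143
print('sheet',tf([(196.4,164.2),(307.4,164.2)],zs))
go(.546,.097,.0407,167.6)
```

```text
near inner [[55.0, -25.3], [55.0, 23.3]] far inner [[-53.7, -25.0], [-53.7, 23.2]] far outer [[-61.8, -25.3]]
sheet [[49.5, -27.7], [49.4, 28.3]]
t 8.47 pos [0.5464 0.0981 0.046 ] yaw [1.7998e+02 6.0000e-02 1.6761e+02] w 0.0554 F [ 0.3 -0.6 -1.9]
shift cm [ 0.01 -0.12  0.53] turn [0.02 0.06 0.01]
```

arm_command --plan '[0.07,-0.12,0.2,0,0,0,0.6,0,0,0.1,0,0,0,0.6,0,0,0,0,0,0,0.6,0,0,0,0,0,0,0.6,0,0,0,0,0,0,0.6]'

```text
time: 9.1
tool_pos: [0.5452, 0.097, 0.0425]
ee_rot: [3.142, 0.0, 2.925]
wrist_force: [-0.2, -0.3, -0.7]
width: 0.0555
```

Run:
```python
from h import *
go(.546,.097,.0407,167.6)
o,s=snap('wrist')
crop(s,'w8c.png',180,120,320,180,5);crop(s,'w8d.png',180,290,320,360,5)
```

```text
t 9.1 pos [0.5452 0.097  0.0425] yaw [1.800e+02 1.000e-02 1.676e+02] w 0.0555 F [-0.2 -0.3 -0.7]
shift cm [-0.08  0.02  0.18] turn [ 0.    0.01 -0.  ]
```

View pics/w8c.png

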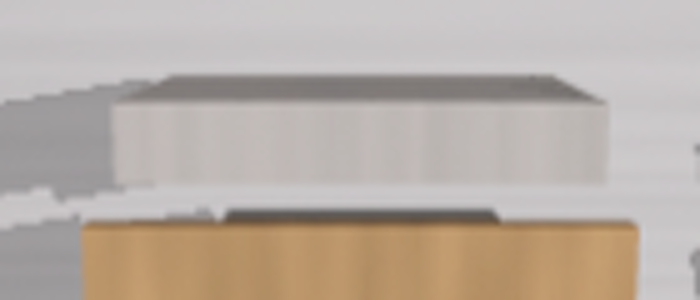

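View pics/w8d.png

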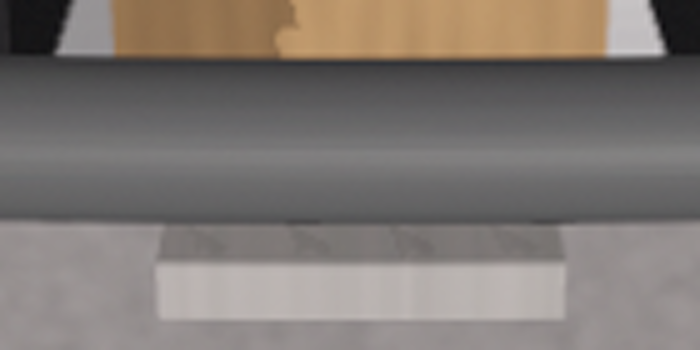

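Run:
```python
from h import *
o,s=snap('wrist')
R=Ro.from_euler('xyz',o['ee_rot'])
tf=lambda p,z:(R.inv().apply(toplane(o,s,p,z)-o['tool_pos'])*1000)[:,:2].round(1).tolist()
print('near inner',tf([(202.4,156.8),(301.2,156.8)],.06),'far inner',tf([(211.4,342.2),(292.8,342.2)],.06))
print('sheet',tf([(196.4,164.2),(307.4,164.2)],o['tool_pos'][2]+.0143))
go(.546,.097,.0407,167.6)
```

```text
near inner [[53.6, -24.0], [53.6, 24.5]] far inner [[-54.8, -23.5], [-54.9, 24.3]]
sheet [[49.5, -27.7], [49.4, 28.3]]
t 9.2 pos [0.5452 0.097  0.0426] yaw [1.800e+02 1.000e-02 1.676e+02] w 0.0556 F [ 0.  -0.4 -1.2]
shift cm [-0.07  0.01  0.19] turn [ 0.    0.01 -0.  ]
```

arm_command --plan '[0,0,0.1,0,0,0,0.6,0,0,0.05,0,0,0,0.6,0,0,0.05,0,0,0,0.6,0,0,0,0,0,0,0.6]'

```text
time: 9.7
tool_pos: [0.5451, 0.097, 0.0406]
ee_rot: [-3.142, 0.0, 2.925]
wrist_force: [-0.7, 0.6, 0.1]
width: 0.0554
```

arm_command --plan '[0,0,0.05,0,0,0,0.6,0,0,0,0,0,0,0.6,0,0,0,0,0,0,0.6]'

```text
time: 10.07
tool_pos: [0.5452, 0.097, 0.0406]
ee_rot: [-3.142, 0.0, 2.925]
wrist_force: [-3.4, -1.1, 4.8]
width: 0.0554
```

Contact (about 5 N). Releasing.

arm_command --plan '[0,0,0,0,0,0,0.2,0,0,0,0,0,0,0.2,0,0,0,0,0,0,0.2,0,0,-0.5,0,0,0,0.2,0,0,-3,0,0,0,0.2,0,0,-6,0,0,0,0.2,0,0,-2,0,0,0,0.2,0,0,0,0,0,0,0.2]'

```text
time: 11.08
tool_pos: [0.5467, 0.0971, 0.1578]
ee_rot: [3.14, 0.006, 2.925]
wrist_force: [0.4, -0.5, 0.3]
width: 0.0751
```

Run:
```python
from h import *
go(.475,-.3707,.18,180.9)
o,s=snap('wrist','w9.png')
```

```text
t 11.07 pos [0.5467 0.0971 0.1578] yaw [179.9    0.32 167.6 ] w 0.0751 F [ 0.4 -0.5  0.3]
shift cm [ -3.05 -47.23  -2.28] turn [  0.06   0.33 -13.3 ]
```

View pics/w9.png

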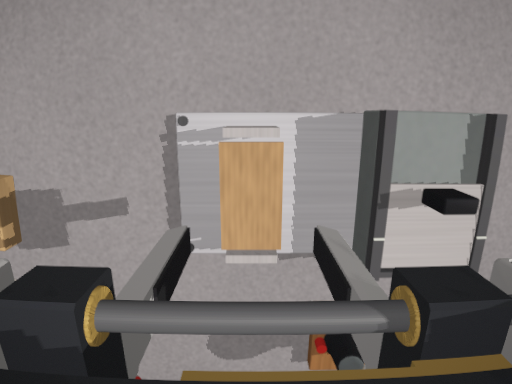

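The sheet (220–283, 140–250) lies square between both fences. Now for the module.

arm_command --plan '[-0.4,-5.9,-0.3,0,0,0,0.2,-0.4,-5.9,-0.3,0,0,0,0.2,-0.4,-5.9,-0.3,0,0,0,0.2,-0.4,-5.9,-0.3,0,0,0,0.2,-0.4,-5.9,-0.3,0,0,0,0.2,-0.4,-5.9,-0.3,0,0,0,0.2,-0.4,-5.9,-0.3,0,0,0,0.2,-0.3,-5.9,-0.2,0,0,0,0.2]'

```text
time: 12.12
tool_pos: [0.4728, -0.3717, 0.1754]
ee_rot: [3.139, -0.003, 2.925]
wrist_force: [1.0, -0.1, 0.1]
width: 0.0752
```

arm_command --plan '[0,0,0,0,0,-6.7,0.25,0,0,0,0,0,-6.6,0.25,0,0,0,0,0,0,0.25,0,0,0,0,0,0,0.25]'

```text
time: 12.62
tool_pos: [0.4737, -0.3701, 0.1766]
ee_rot: [3.14, -0.002, -3.127]
wrist_force: [0.5, -0.8, -0.1]
width: 0.0707
```

Run:
```python
from h import *
go(.475,-.3707,.022,180.9)
o,s=snap('wrist','w10.png')
hsv=cv2.cvtColor(s['pixels'],cv2.COLOR_RGB2HSV).astype(int)
g=((hsv[...,0]>12)&(hsv[...,0]<30)&(hsv[...,1]>90)).astype(np.uint8)
g[:130]=0;g[260:]=0;g[:,:205]=0;g[:,300:]=0
n,_,st,ce=cv2.connectedComponentsWithStats(g)
Q=[]
for i in range(1,n):
  if st[i][4]>15:
    p=toplane(o,s,[ce[i]],.014)[0];Q.append(p);print(st[i][4],ce[i].round(1),p.round(4))
print(np.mean(Q,0))
```

```text
t 12.62 pos [ 0.4737 -0.3701  0.1766] yaw [ 1.7991e+02 -9.0000e-02 -1.7918e+02] w 0.0707 F [ 0.5 -0.8 -0.1]
shift cm [-0.15 -0.09 15.46] turn [ 0.09 -0.09 -0.08]
51 [235.2 154.4] [ 0.4401 -0.3875  0.014 ]
51 [251.6 154.5] [ 0.44   -0.3702  0.014 ]
50 [267.6 154.5] [ 0.4397 -0.3531  0.014 ]
39 [235.9 220.4] [ 0.5136 -0.3866  0.014 ]
39 [251.3 220.6] [ 0.5135 -0.3694  0.014 ]
39 [266.9 220.4] [ 0.5131 -0.352   0.014 ]
[ 0.47665054 -0.36979308  0.014     ]
```

View pics/w10.png

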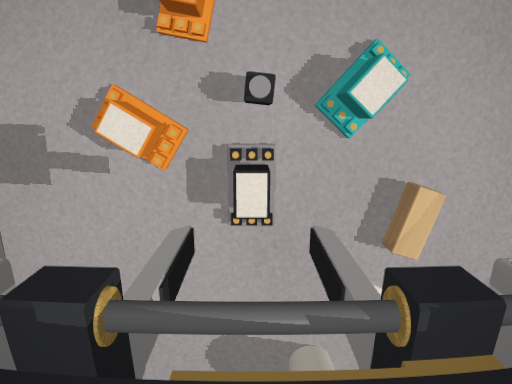

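Module confirmed: black body on grey plate at (252,190). The orange ones are at (140,125) and (185,15), turquoise at (362,88). Descending.

arm_command --plan '[-0.22,0,3,0,0,0,0.25,0,0,4,0,0,0,0.25,0,0,3,0,0,0,0.25,0,0,2,0,0,0,0.25,0,0,1.5,0,0,0,0.25,0,0,0,0,0,0,0.25,0,0,0,0,0,0,0.25]'

```text
time: 13.55
tool_pos: [0.4769, -0.371, 0.0441]
ee_rot: [-3.14, 0.001, -3.126]
wrist_force: [0.8, -0.2, -0.9]
width: 0.0706
```

Run:
```python
from h import *
go(.476,-.3702,.022,180.9)
o,s=snap('wrist','w11.png')
```

```text
t 13.55 pos [ 0.4769 -0.371   0.0441] yaw [-1.7992e+02  8.0000e-02 -1.7910e+02] w 0.0706 F [ 0.8 -0.2 -0.9]
shift cm [0.09 0.09 2.21] turn [-0.08  0.08  0.  ]
```

View pics/w11.png

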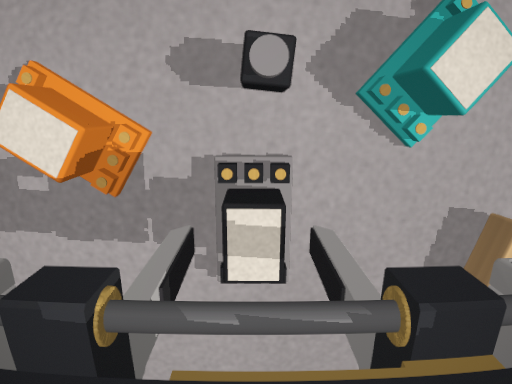

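arm_command --plan '[0,0.05,1.2,0,0,0,0.25,0,0,0.9,0,0,0,0.25,0,0,0,0,0,0,0.25,0,0,0,0,0,0,0.25]'

```text
time: 14.1
tool_pos: [0.4763, -0.3701, 0.0219]
ee_rot: [3.142, -0.0, -3.126]
wrist_force: [-0.0, 0.0, -0.2]
width: 0.0708
```

arm_command --plan '[0,0,0,0,0,0,0.8,0,0,0,0,0,0,0.8,0,0,0,0,0,0,0.8,0,0,0,0,0,0,0.8,0,0,0,0,0,0,0.8,0,0,0,0,0,0,0.8]'

```text
time: 14.85
tool_pos: [0.4763, -0.3701, 0.0221]
ee_rot: [-3.142, 0.0, -3.126]
wrist_force: [0.8, -0.6, 1.2]
width: 0.0357
```

Run:
```python
from h import *
go(.476,-.3702,.022,180.9)
o,s=snap('wrist','w12.png')
```

```text
t 14.85 pos [ 0.4763 -0.3701  0.0221] yaw [-1.800e+02  1.000e-02 -1.791e+02] w 0.0357 F [ 0.8 -0.6  1.2]
shift cm [ 0.03 -0.01  0.01] turn [-0.    0.01  0.  ]
```

View pics/w12.png

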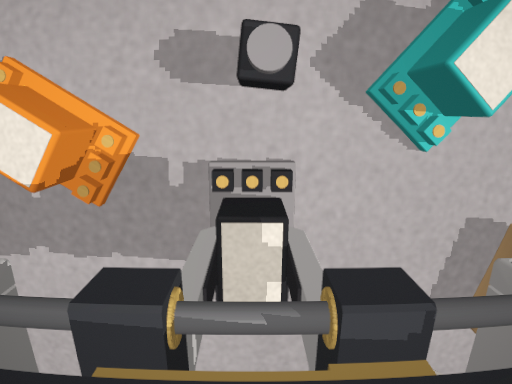

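arm_command --plan '[0,0,-0.5,0,0,0,0.8,0,0,-2,0,0,0,0.8,0,0,-5,0,0,0,0.8,0,0,-5,0,0,0,0.8,0,0,-3,0,0,0,0.8,0,0,0,0,0,0,0.8,0,0,0,0,0,0,0.8]'

```text
time: 15.78
tool_pos: [0.4756, -0.3694, 0.1749]
ee_rot: [3.139, -0.002, -3.126]
wrist_force: [-0.0, -1.2, -2.5]
width: 0.0356
```

```bash
cat > heldm.py <<'E'
from h import *
o,s=snap('wrist','wm.png')
hsv=cv2.cvtColor(s['pixels'],cv2.COLOR_RGB2HSV).astype(int)
g=((hsv[...,0]>12)&(hsv[...,0]<30)&(hsv[...,1]>90)).astype(np.uint8)
g[:170]=0;g[192:]=0;g[:,:205]=0;g[:,300:]=0
n,_,st,ce=cv2.connectedComponentsWithStats(g)
R=Ro.from_euler('xyz',o['ee_rot'])
tf=lambda p,z:(R.inv().apply(toplane(o,s,p,z)-o['tool_pos'])*1000)[:,:2].round(1).tolist()
for i in range(1,n):
  if st[i][4]>15: print(st[i][4],ce[i].round(1),tf([ce[i]],o['tool_pos'][2]-.0221+.014))
E
python3 heldm.py; python3 -c "
from h import *
go(.5455,.097,.12,167.6)"
```

```text
145 [221.8 181.5] [[35.9, -17.2]]
145 [251.8 181.6] [[35.8, 0.3]]
142 [281.8 181.7] [[35.8, 17.7]]
t 15.82 pos [ 0.4753 -0.3692  0.1741] yaw [ 179.8   -0.2 -179.1] w 0.0359 F [ 0.5 -0.  -2. ]
shift cm [-7.77 46.49  5.54] turn [ 0.17 -0.22 13.3 ]
```

View pics/wm.png

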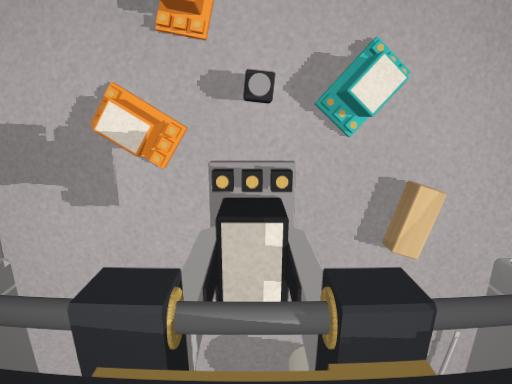

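arm_command --plan '[-0.9,5.8,0,0,0,0,0.8,-1,5.8,0,0,0,0,0.8,-1,5.8,0,0,0,0,0.8,-1,5.8,0,0,0,0,0.8,-1,5.8,0,0,0,0,0.8,-1,5.8,0,0,0,0,0.8,-1,5.8,0,0,0,0,0.8,-0.9,5.8,0,0,0,0,0.8]'

```text
time: 16.82
tool_pos: [0.5458, 0.0969, 0.1743]
ee_rot: [-3.141, -0.004, -3.126]
wrist_force: [0.5, -0.2, -2.2]
width: 0.0359
```

arm_command --plan '[0,0,0,0,0,6.7,0.8,0,0,0,0,0,6.6,0.8,0,0,2,0,0,0,0.8,0,0,2.5,0,0,0,0.8,0,0,0,0,0,0,0.8,0,0,0,0,0,0,0.8]'

```text
time: 17.58
tool_pos: [0.5467, 0.095, 0.1315]
ee_rot: [-3.141, -0.001, 2.925]
wrist_force: [-0.7, -0.4, -1.5]
width: 0.0357
```

```bash
python3 heldm.py
python3 - <<'E'
from h import *
go(.5455,.097,.0771,167.6)
E
```

```text
145 [221.8 181.5] [[35.9, -17.2]]
145 [251.8 181.6] [[35.9, 0.3]]
143 [281.7 181.6] [[35.9, 17.7]]
t 17.62 pos [0.5472 0.0951 0.1324] yaw [1.7999e+02 3.0000e-02 1.6760e+02] w 0.0362 F [ 0.2 -0.2 -3.2]
shift cm [0.21 0.15 5.53] turn [ 0.01  0.03 -0.  ]
```

View pics/wm.png

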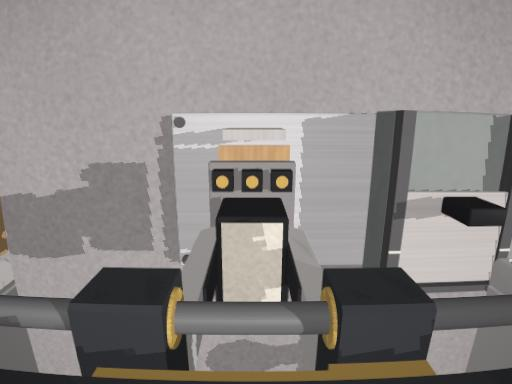

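arm_command --plan '[0.25,0.15,1,0,0,0,0.8,0,0,2,0,0,0,0.8,0,0,1.5,0,0,0,0.8,0,0,0.3,0,0,0,0.8,0,0,0,0,0,0,0.8,0,0,0,0,0,0,0.8,0,0,0,0,0,0,0.8]'

```text
time: 18.5
tool_pos: [0.5454, 0.0971, 0.0848]
ee_rot: [3.141, 0.001, 2.925]
wrist_force: [-0.5, 0.1, -2.5]
width: 0.036
```

```bash
python3 heldm.py
python3 - <<'E'
from h import *
go(.5447,.0971,.0771,167.6)
o,s=snap('wrist'); crop(s,'w13c.png',190,110,320,200,6)
E
```

```text
144 [221.8 181.5] [[36.0, -17.2]]
145 [251.8 181.6] [[35.9, 0.3]]
142 [281.8 181.7] [[35.9, 17.7]]
t 18.55 pos [0.5453 0.0971 0.0847] yaw [1.7998e+02 7.0000e-02 1.6760e+02] w 0.0356 F [-0.3 -0.1 -0.9]
shift cm [ 0.06 -0.01  0.76] turn [ 0.02  0.07 -0.  ]
```

View pics/w13c.png

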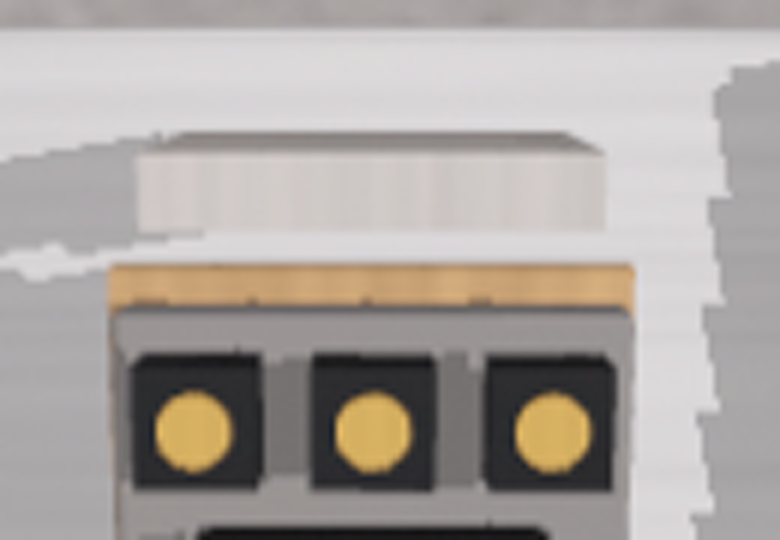

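Run:
```python
from h import *
o,s=snap('wrist')
R=Ro.from_euler('xyz',o['ee_rot'])
tf=lambda p,z:(R.inv().apply(toplane(o,s,p,z)-o['tool_pos'])*1000)[:,:2].round(1).tolist()
f=lambda u,v:(190+(u+.5)/6-.5,110+(v+.5)/6-.5)
print('sheet',tf([f(109,265),f(634,265)],.055),'fence in',tf([f(136,232),f(605,232)],.06),'plate',tf([f(114,308),f(632,308)],o['tool_pos'][2]-.0221+.008))
```

```text
sheet [[49.7, -27.8], [49.7, 28.0]] fence in [[53.7, -24.2], [53.7, 24.2]] plate [[47.2, -25.3], [47.2, 25.8]]
```

arm_command --plan '[0.03,0,0.3,0,0,0,0.8,0,0,0.2,0,0,0,0.8,0,0,0.1,0,0,0,0.8,0,0,0,0,0,0,0.8,0,0,0,0,0,0,0.8]'

```text
time: 19.27
tool_pos: [0.5446, 0.0971, 0.078]
ee_rot: [3.142, 0.0, 2.925]
wrist_force: [0.4, -0.5, -2.2]
width: 0.0356
```

arm_command --plan '[0,0,0.05,0,0,0,0.8,0,0,0.05,0,0,0,0.8,0,0,0,0,0,0,0.8,0,0,0,0,0,0,0.8]'

```text
time: 19.77
tool_pos: [0.5447, 0.0972, 0.0771]
ee_rot: [3.141, 0.0, 2.925]
wrist_force: [0.8, 0.6, -1.5]
width: 0.0357
```

arm_command --plan '[0,0,0.05,0,0,0,0.8,0,0,0,0,0,0,0.8,0,0,0,0,0,0,0.8]'

```text
time: 20.15
tool_pos: [0.5447, 0.0971, 0.0771]
ee_rot: [3.141, 0.001, 2.925]
wrist_force: [-2.0, 0.3, 4.2]
width: 0.0359
```

Contact made. Releasing and lifting.

arm_command --plan '[0,0,0,0,0,0,0.3,0,0,0,0,0,0,0.3,0,0,0,0,0,0,0.3,0,0,-1,0,0,0,0.3,0,0,-4,0,0,0,0.3,0,0,-5,0,0,0,0.3,0,0,0,0,0,0,0.3,0,0,0,0,0,0,0.3]'

```text
time: 21.15
tool_pos: [0.5445, 0.0971, 0.1766]
ee_rot: [3.142, 0.0, 2.925]
wrist_force: [0.2, -0.1, -1.4]
width: 0.0655
```

Run:
```python
from h import *
go(.577,.259,.18,77.6)
o,s=snap('wrist','w14.png')
o,s=snap('side'); crop(s,'s14.png',190,110,320,230,5)
```

```text
t 21.15 pos [0.5445 0.0971 0.1766] yaw [1.800e+02 2.000e-02 1.676e+02] w 0.0655 F [ 0.2 -0.1 -1.4]
shift cm [ 0.3  16.51 -0.34] turn [2.e-02 1.e-02 9.e+01]
```

View pics/w14.png

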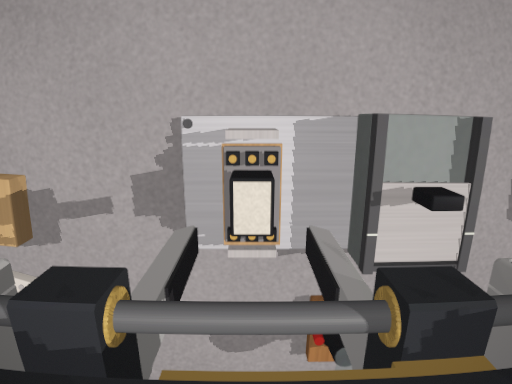

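View pics/s14.png

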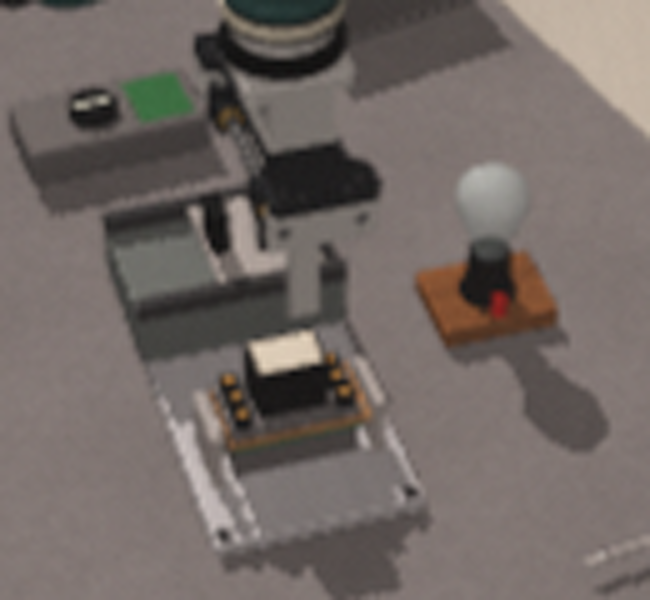

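The module stands centred on the sheet (wrist view 223–282, 144–244). Now turning for the shutter.

arm_command --plan '[0,0,-1,0,0,10,0.3,0,0,-1,0,0,10,0.3,0,0,0,0,0,10,0.3,0,0,0,0,0,10,0.3,0,0,0,0,0,10,0.3,0,0,0,0,0,10,0.3,0,0,0,0,0,10,0.3,0,0,0,0,0,10,0.3]'

```text
time: 22.25
tool_pos: [0.5436, 0.0971, 0.1944]
ee_rot: [-3.138, 0.0, 1.523]
wrist_force: [-0.3, -0.2, -1.0]
width: 0.0657
```

arm_command --plan '[0,0,0,0,0,10,0.3,4,0,0,0,0,0,0.3,5,0,0,0,0,0,0.3,3,0,0,0,0,0,0.3,0,0,0,0,0,0,0.3,0,0,0,0,0,0,0.3]'

```text
time: 23.0
tool_pos: [0.5697, 0.2136, 0.1951]
ee_rot: [-3.14, 0.002, 1.354]
wrist_force: [0.6, 0.9, 0.7]
width: 0.0658
```

Run:
```python
from h import *
go(.577,.259,.10,77.6)
o,s=snap('wrist','w15.png')
print(proj(o,s,[[.5766,.2591,.102],[.5766,.2591,.066]]))
```

```text
t 23.0 pos [0.5697 0.2136 0.1951] yaw [-1.7988e+02  1.1000e-01  7.7590e+01] w 0.0658 F [0.6 0.9 0.7]
shift cm [ 4.61 -0.25  9.5 ] turn [-0.12  0.11 -0.01]
[[248.29948861 149.35840022]
 [248.78499847 145.42560568]]
```

View pics/w15.png

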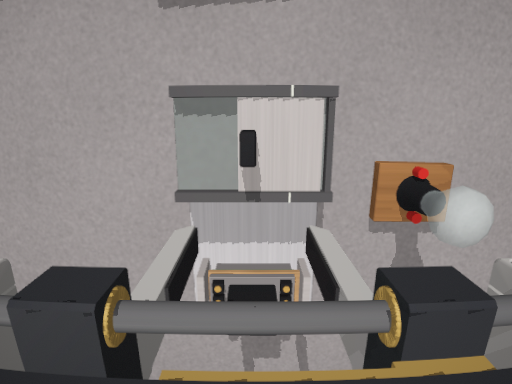

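The fin sits at (248,148), as predicted (248,149). Moving over it and descending.

arm_command --plan '[2.5,-0.25,0,0,0,0,0.3,2.1,0,2,0,0,0,0.3,0,0,4,0,0,0,0.3,0,0,3,0,0,0,0.3,0,0,1,0,0,0,0.3,0,0,0,0,0,0,0.3,0,0,0,0,0,0,0.3]'

```text
time: 23.92
tool_pos: [0.5788, 0.26, 0.0982]
ee_rot: [3.139, -0.002, 1.354]
wrist_force: [-0.0, 0.2, 0.4]
width: 0.0659
```

Run:
```python
from h import *
go(.5766,.2591,.08,77.6)
o,s=snap('wrist','w16.png')
```

```text
t 23.93 pos [0.5788 0.26   0.0982] yaw [ 1.7985e+02 -9.0000e-02  7.7590e+01] w 0.0659 F [-0.   0.2  0.4]
shift cm [-0.14 -0.2   1.82] turn [ 0.15 -0.09 -0.01]
```

View pics/w16.png

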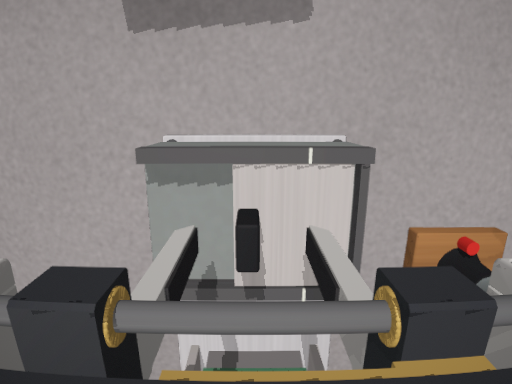

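arm_command --plan '[-0.1,-0.2,0.8,0,0,0,0.3,0,0,0.9,0,0,0,0.3,0,0,0,0,0,0,0.3,0,0,0,0,0,0,0.3]'

```text
time: 24.48
tool_pos: [0.5755, 0.2592, 0.0793]
ee_rot: [-3.141, 0.0, 1.354]
wrist_force: [-0.3, -0.6, 0.1]
width: 0.0656
```

Run:
```python
from h import *
go(.5766,.2591,.08,77.6)
o,s=snap('wrist','w17.png')
```

```text
t 24.48 pos [0.5755 0.2592 0.0793] yaw [-1.7999e+02  1.0000e-02  7.7600e+01] w 0.0656 F [-0.3 -0.6  0.1]
shift cm [ 0.01  0.11 -0.07] turn [-0.01  0.01  0.  ]
```

View pics/w17.png

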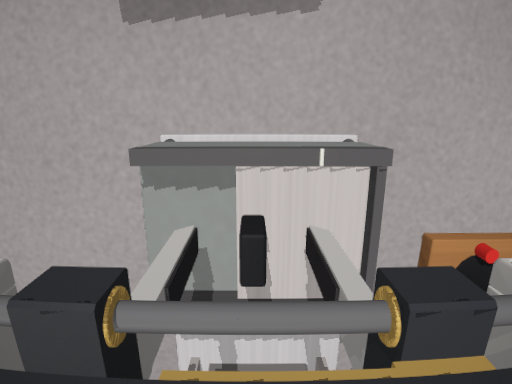

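arm_command --plan '[0,0.05,0,0,0,0,1,0,0,0,0,0,0,1,0,0,0,0,0,0,1,0,0,0,0,0,0,1,0,0,0,0,0,0,1,0,0,0,0,0,0,1,0,0,0,0,0,0,1]'

```text
time: 25.4
tool_pos: [0.576, 0.2591, 0.0795]
ee_rot: [-3.142, 0.0, 1.354]
wrist_force: [-1.1, 1.1, 0.5]
width: 0.0141
```

arm_command --plan '[0,-0.5,0,0,0,0,1,0,-0.7,0,0,0,0,1,0,-0.7,0,0,0,0,1,0,-0.6,0,0,0,0,1,0,0,0,0,0,0,1,0,0,0,0,0,0,1,0,0,0,0,0,0,1]'

```text
time: 26.28
tool_pos: [0.5533, 0.2641, 0.0795]
ee_rot: [3.137, -0.001, 1.354]
wrist_force: [7.7, -1.3, -3.9]
width: 0.0141
```

Run:
```python
from h import *
go(.5766-.030*.9767,.2591+.03*.2147,.08,77.6)
o,s=snap('wrist','w18.png')
crop(s,'w18c.png',120,110,410,290,2)
```

```text
t 26.27 pos [0.5533 0.2641 0.0795] yaw [ 1.7976e+02 -4.0000e-02  7.7570e+01] w 0.0141 F [ 7.7 -1.3 -3.9]
shift cm [ 0.01 -0.62 -0.05] turn [ 0.24 -0.04 -0.03]
```

View pics/w18c.png

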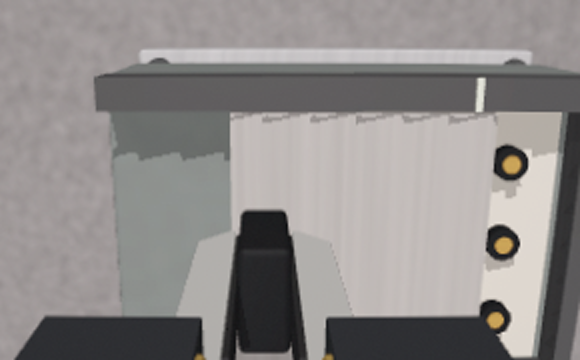

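arm_command --plan '[0,-0.4,0,0,0,0,1,0,-0.3,0,0,0,0,1,0,0,0,0,0,0,1,0,0,0,0,0,0,1,0,0,0,0,0,0,1,0,0,0,0,0,0,1]'

```text
time: 27.08
tool_pos: [0.547, 0.2655, 0.0795]
ee_rot: [3.136, -0.001, 1.354]
wrist_force: [8.5, -0.6, -3.8]
width: 0.0142
```

Run:
```python
from h import *
go(.5467,.2655,.08,77.6)
o,s=snap('wrist','w19.png')
crop(s,'w19c.png',120,110,410,330,2)
K=[[.6253,.2981,.068],[.6253-.09*.2147,.2981-.09*.9767,.068]]
```

```text
t 27.07 pos [0.547  0.2655 0.0795] yaw [ 1.797e+02 -5.000e-02  7.756e+01] w 0.0142 F [ 8.5 -0.6 -3.8]
shift cm [-0.01 -0.03 -0.05] turn [ 0.3  -0.05 -0.04]
```

View pics/w19c.png

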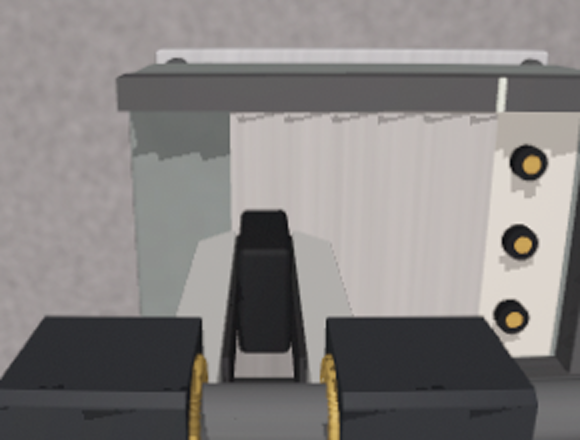

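Run:
```python
from h import *
go(.5467,.2655,.08,77.6)
o,s=snap('wrist','w20.png');crop(s,'w20c.png',340,140,400,180,12)
c,sn=np.cos(np.radians(-12.4)),np.sin(np.radians(-12.4))
f=lambda u,v:(120+(u+.5)/2-.5,110+(v+.5)/2-.5)
for n,p,z in [('line',f(502,80),.068),('line',f(501,110),.068),('edge',f(498,114),.066),('edge',f(482,315),.066)]:
    q=toplane(o,s,[p],z)[0][:2]-[.6157,.2505];print(n,(np.array([c*q[0]+sn*q[1],-sn*q[0]+c*q[1]])*1000).round(1))
o,s=snap('side'); crop(s,'s20.png',190,110,320,230,5)
o,s=snap('scene'); crop(s,'sc20.png',240,140,400,290,4)
```

```text
t 27.12 pos [0.547  0.2655 0.0795] yaw [ 1.797e+02 -5.000e-02  7.756e+01] w 0.014 F [ 8.4 -1.1 -4.6]
shift cm [-0.01 -0.03 -0.05] turn [ 0.3  -0.05 -0.04]
line [-0.3 54.3]
line [ 0.1 45.4]
edge [ 0.1 43.9]
edge [  1.2 -22.4]
```

View pics/w20c.png

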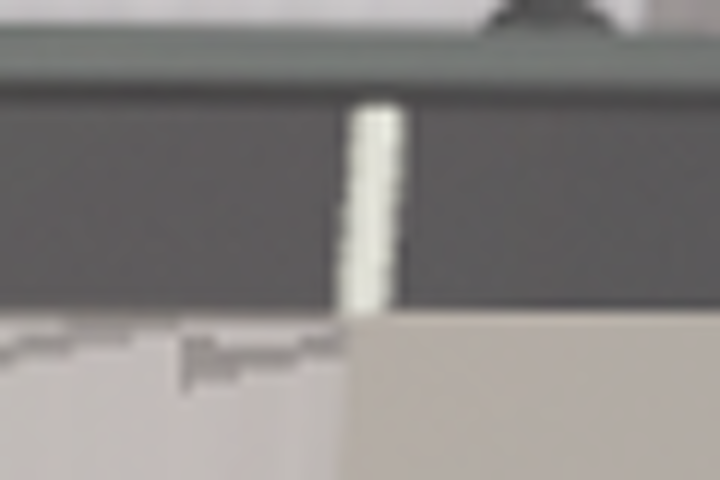

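View pics/s20.png

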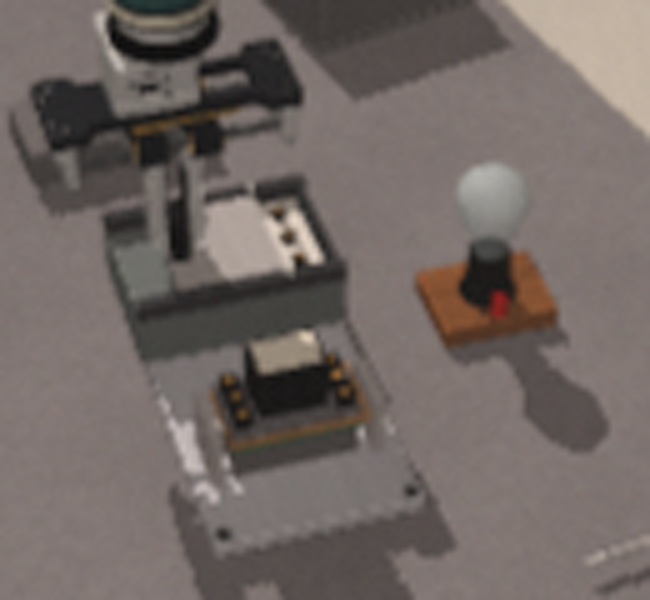

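View pics/sc20.png

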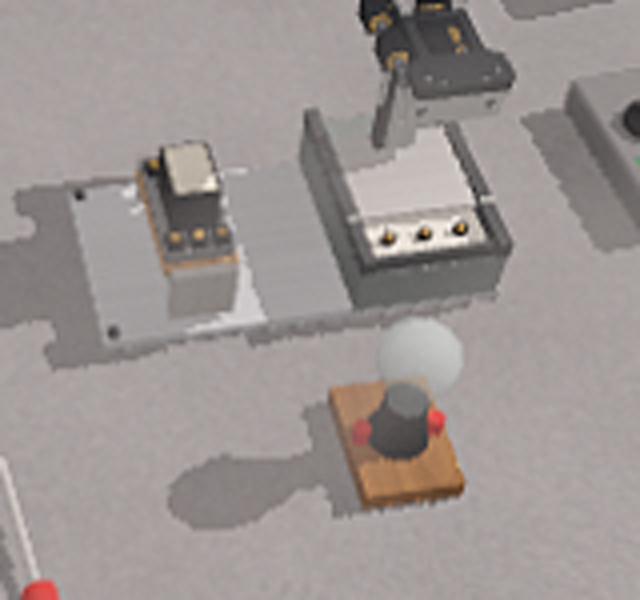

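The edge is level with the index lines and only the outer row is bared. One last hold check for drift before handing in.

arm_command --plan '[0,-0.03,0,0,0,0,1,0,0,0,0,0,0,1,0,0,0,0,0,0,1,0,0,0,0,0,0,1,0,0,0,0,0,0,1,0,0,0,0,0,0,1]'

```text
time: 28.02
tool_pos: [0.5469, 0.2656, 0.0795]
ee_rot: [3.136, -0.001, 1.354]
wrist_force: [9.4, 0.0, -4.3]
width: 0.0142
```

Run:
```python
from h import *
o,s=snap('wrist','w21.png');go(.5467,.2655,.08,77.6)
from bench import close_job
print(close_job())
```

```text
t 28.07 pos [0.5469 0.2656 0.0795] yaw [ 1.7967e+02 -5.0000e-02  7.7560e+01] w 0.0138 F [ 9.7 -0.7 -5. ]
shift cm [-0.01 -0.02 -0.05] turn [ 0.33 -0.05 -0.04]
the job is handed in; nothing more can be done
None
```

The job is done and handed in at about 28 s of the 72 s allowed.

- **Sheet:** I laid the brown sheet on the circuit board between the fences, and it touched down at about 5 N. The picture after release shows it square and clear of both fences.
- **Module:** I stood the black relay module (not the orange or turquoise ones) on the sheet, lengthwise along it, touching down at about 4 N. The later pictures show it upright and centred. Two estimates of its position along the sheet, taken while it was still held, disagreed by about 2 mm, so I placed it between them.
- **Shutter:** The arm still holds the fin, which I drew back about 29.7 mm by the arm's own position reading. The spring pull is about 9.5 N (9 N expected at half travel). The shutter edge is within about 1 mm of the index lines; only the outer row shows, and the gripper did not drift over the last 0.75 s.

I touched nothing else on the bench. I did not take separate measurements to confirm that every bystander had stayed put.

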